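# Open the food-waste caddy by its lever and ease the lid shut

### The job

My hands are full of peelings: press the front lever of the green-lidded caddy all the way down with your fingertips so that its lid stands wide open, and keep it there for three seconds. Then let the lever rise slowly under your fingers, taking two seconds or more, so that the lid settles shut without ever dropping or slamming, and move away. Only press the lever, never the lids, and not with brute force; keep the grey-lidded caddy shut and leave the jars and the mug standing where they are.

Things in the scene. Friction and masses are not known exactly. Their poses are not given: they have to be found in the camera images.
- green_caddy: Countertop waste caddy with a green lid: white plastic box 140 (x) x 150 (y) mm, 180 mm high with its lid, fixed to the worktop. Origin: centre of its underside; z up; -x points out of its front, where the lever sticks out. The lid's hinge is at its back (+x).
- green_pad (a point): Centre of the top face of the white ribbed pad on the front lever of the green-lidded caddy; pad 38 mm (along the lever) x 44 mm wide, 8 mm thick. Lever up: 167 mm from the caddy's origin along its -x, 123 mm above the worktop. It moves with the lever, 36 mm down over the full stroke (fore and aft under 3 mm). Nothing lies under it.
- green_lever (a joint): Front lever of the green-lidded caddy, 90 mm from pivot to pad centre: 0 = up (at rest), 0.40 rad = fully down at its stop. About 12 N (8 to 18 N) straight down on the pad works it; it springs back up, and the lid falls fast, if the pad is let go.
- green_lid (a joint): Lid of the green-lidded caddy, 158 x 160 mm, linked to its lever (always 3 times the lever's angle): 0 = shut, 1.2 rad = wide open. It shuts by its own weight and a spring.
- grey_caddy: Countertop waste caddy with a grey lid: white plastic box 140 (x) x 150 (y) mm, 180 mm high with its lid, fixed to the worktop. Origin: centre of its underside; z up; -x points out of its front, where the lever sticks out. The lid's hinge is at its back (+x).
- grey_pad (a point): Centre of the top face of the white ribbed pad on the front lever of the grey-lidded caddy; pad 38 mm (along the lever) x 44 mm wide, 8 mm thick. Lever up: 167 mm from the caddy's origin along its -x, 123 mm above the worktop. It moves with the lever, 36 mm down over the full stroke (fore and aft under 3 mm). Nothing lies under it.
- grey_lever (a joint): Front lever of the grey-lidded caddy, 90 mm from pivot to pad centre: 0 = up (at rest), 0.40 rad = fully down at its stop. About 12 N (8 to 18 N) straight down on the pad works it; it springs back up, and the lid falls fast, if the pad is let go.
- grey_lid (a joint): Lid of the grey-lidded caddy, 158 x 160 mm, linked to its lever (always 3 times the lever's angle): 0 = shut, 1.2 rad = wide open. It shuts by its own weight and a spring.
- spice_jar_mid (a point): Middle (half-way up) of a loose spice jar with a dark cap, 44 mm across, 96 mm high; a bystander.
- honey_mid (a point): Middle (half-way up) of a loose glass honey jar with a grey lid, 66 x 72 mm, 102 mm high; a bystander.
- mug_mid (a point): Middle (half-way up) of a loose white mug, 92 mm across, 127 mm with its handle, 95 mm high; a bystander.
There are look-alikes about, which are no part of the job. What is shaped like the part that bears spice_jar_mid but orange or pink is not meant. Leave any blue or turquoise look-alike of the part that bears honey_mid alone.

How it is judged (in metres and radians):
On the way, in this order (a step that is already met when the one before it is completed fails the run):
1. the green lid stands wide open (over 1.05 rad) for two seconds on end (value of joint green_lid above 1.05 rad), for 2 s.
2. the green lid is let down and shut again (value of joint green_lid below 0.04 rad), for 0.2 s.
At the end, for the whole second after the job is handed in: Both lids are shut (under 0.04 rad), the green-lidded caddy's lever is up (under 0.02 rad), and the spice jar, honey jar and mug stand upright (within 0.2 rad) within 30 mm of where they began (value of joint each of green_lid, grey_lid below 0.04 rad and value of joint green_lever below 0.02 rad and distance of each of spice_jar_mid, honey_mid, mug_mid from where it was at the start of the episode below 0.03 m and angle between each of spice_jar_mid, honey_mid, mug_mid's own z axis and vertical below 0.2 rad); the robot touches nothing.
It fails at once if the green lid drops or slams (closes faster than 2.5 rad/s) (velocity of joint green_lid below -2.5 rad/s).
It fails at once if the robot touches a lid (over 1 N) (contact force between any of the fingers, the arm and green_lid above 1 N or contact force between any of the fingers, the arm and grey_lid above 1 N).
It fails at once if the lever is forced (over 60 N) (contact force between the fingers and green_lever above 60 N).
It fails at once if the grey-lidded caddy is opened (over 0.1 rad) (value of joint grey_lid above 0.1 rad).
It fails at once if a jar or the mug is shifted by over 30 mm, lifted or tipped (not (distance of each of spice_jar_mid, honey_mid, mug_mid from where it was at the start of the episode below 0.03 m and angle between each of spice_jar_mid, honey_mid, mug_mid's own z axis and vertical below 0.2 rad)).
It also fails if it takes over 42 s, if anything falls off the work surface, if the arm or the gripper's body presses on something with over 40 N, if the wrist force passes 120 N, or if a joint passes its speed limit or range.

### The arm

A 7-joint arm with a two-finger parallel gripper is mounted at the origin on a cart in front of the work surface, level with it; the furniture and walls round the work are solid. World frame = base frame: x ahead of the robot, y to its left, z up, the work surface at z = 0. Lengths are in m, angles in degrees, forces in N, time in s.
With the tool pointing down it reaches from about 0.425 to 0.925 m from the base axis. Payload 6.8 kg.
Tool frame: the origin (TCP) lies at the very end of the fingers, on their centre line; the grasp point (between the pads) lies 19 mm behind it; z points along the fingers, y is the line along which they close (so a half turn about z gives the same grasp; the last joint's range is limited). The gripper opens to 85 mm and grips with 20 to 120 N. Pads are 22 mm wide; open, the fingers measure 114 mm over their backs; the gripper's body (76 mm by 85 mm) begins 54 mm behind the grasp point. The pads swing forward as they close: fully open they stand 13 mm farther back than shut.
Start: joints at [68.291, 27.33, 1.283, 89.118, -0.659, 63.558, -4.761], TCP at [0.181, -0.65, 0.231] pointing down, gripper open.
Joint ranges: [-169.35, 169.35], [-19.33, 120.38], [-80.79, 83.38], [13.8, 139.57], [-78.32, 258.32], [9.67, 109.79], [-169.56, 169.56]. Speed limits (degrees/s): [136.94, 136.94, 180, 180, 180, 180, 180].

### API

Orientations are given as a 3x3 rotation matrix whose columns are the frame's x, y, z axes.
In Python, from bench import robot gives the robot as it stands. The module is installed in compiled form; this text tells all that it offers.
- The arm moves only by the shell command python3 -m handwheel 'ROWS'. ROWS is JSON, one flat list of numbers, 7 for each row, row after row: the opening, from 0 (shut) to 1 (fully open), then the shift along the tool's x, y, z each as a share of 0.25 m, from -1 to 1, then the turn, a rotation vector about the tool's x, y, z each as a share of 45 degrees, from -1 to 1. In form: [hand, x, y, z, rx, ry, rz, hand, x, y, z, rx, ry, rz, ...]. A call has 1 to 5 rows; each row is the pose to reach, as a shift and turn from the pose commanded when the call began, along the tool's axes at that moment; what a row does not reach only later rows make up. A row lasts 1/12 s, in which the tool goes at most 41.7 mm and 7.16 degrees, less where a joint would pass 70% of its speed; a pose out of reach is approached as far as the arm can. A call with a number of a shift or a turn outside -1 to 1 is refused whole. A call with a gripper value outside its range is refused whole. The fingers move at their own pace and stop on an object; the grip force is fixed at half the most. Time passes only in rows, so rows that repeat a pose let the fingers close. It gives the time, the measured TCP pose, the force, the opening and the grip force at its end, in the units of the state.
- robot.sense(): the state, without advancing time (a new reading comes with each control period).
- robot.capture(name): name is "side" or "top" or "wrist"; returns a dict with "color" (480x640x3 uint8, red, green, blue), "fx", "fy", "cx", "cy" (pixels), "world_to_cam" (4x4, takes a point from world to camera coordinates). Camera axes: x right, y down, z forward; pixel columns grow to the right and rows downward; lengths in m; the calibration is good to about 2 mm. The wrist camera is an equidistant fisheye: a pixel r from the principal point sees the ray r / f radians off the axis. A picture is of the moment at which its call begins. There is no depth.
- robot.close_job(): hands the job in; it is judged then, once.
The state is a dict: "clock": time; "q": joint angles; "joint_vel": joint speeds; "tau": joint torques, N m; "position": TCP position; "orientation": TCP orientation; "wrist_force": force on the tool from outside, world axes, zero at the start; "torque": the same for the moment, N m; "opening": opening from 0.0 (shut) to 1.0 (fully open); "grip_force": force on a finger pad.
Only numpy, scipy, OpenCV 4.12 (cv2) and the standard library are available. Lean on these libraries where they do the work, as an engineer would, in place of code of your own. Each camera call takes 0.05 s, during which the arm holds its last target. There are 200 camera calls.

## Working session

There is one attempt and no reset: what is moved stays moved. The work goes in short steps, Python scripts to look and compute and a shell command to move; the robot and the scene stay as the last step left them, time stands still between calls to the robot, and variables do not carry over. Pictures are saved under pics/ and viewed, at most 10 in all, crops included, and the job is handed in when it is done.

```bash
mkdir -p pics; python3 - <<'E'
from bench import robot
import cv2
for n in("top","side"):
    c=robot.capture(n); cv2.imwrite(f"pics/{n}0.png",c["color"][:,:,::-1]); print(n,c["fx"],c["fy"],c["cx"],c["cy"],c["world_to_cam"].round(3).tolist() if hasattr(c["world_to_cam"],'round') else c["world_to_cam"])
s=robot.sense(); print(s)
E
```

```text
top 614.3192664430628 614.3192664430628 321.93688769692153 237.34157515075532 [[0.024, -1.0, 0.005, -0.061], [-0.994, -0.024, -0.105, 0.542], [0.105, -0.002, -0.994, 1.788], [0.0, 0.0, 0.0, 1.0]]
side 583.611930848706 583.611930848706 316.44908626300634 243.13078624331317 [[-0.917, -0.399, -0.017, 0.483], [-0.256, 0.618, -0.743, 0.281], [0.307, -0.677, -0.669, 1.498], [0.0, 0.0, 0.0, 1.0]]
{'clock': 0.1, 'q': array([68.28961785, 27.37195949,  1.27940121, 89.17183081, -0.65848388,
       63.55782681, -4.76220658]), 'joint_vel': array([-0.06696142, -0.10792764, -0.0179297 , -0.15798779,  0.04669693,
       -0.12590276,  0.04664908]), 'tau': array([ 6.12941949e-03, -5.97755241e+01,  1.61420245e+00, -2.81953990e+01,
        1.28472573e-02,  4.94390362e-03,  3.12219140e-05]), 'position': array([ 0.18042972, -0.64989005,  0.23041816]), 'orientation': array([[ 9.63547458e-01,  2.67536892e-01, -5.55187872e-04],
       [ 2.67537441e-01, -9.63546220e-01,  1.54903806e-03],
       [-1.20524347e-04, -1.64110522e-03, -9.99998646e-01]]), 'wrist_force': array([-0.15467662, -0.40043203, -0.73306426]), 'torque': array([ 0.03661299, -0.02840093,  0.05847374]), 'grip_force': 0.0, 'opening': 1.0021439840127029}
```

View pics/top0.png

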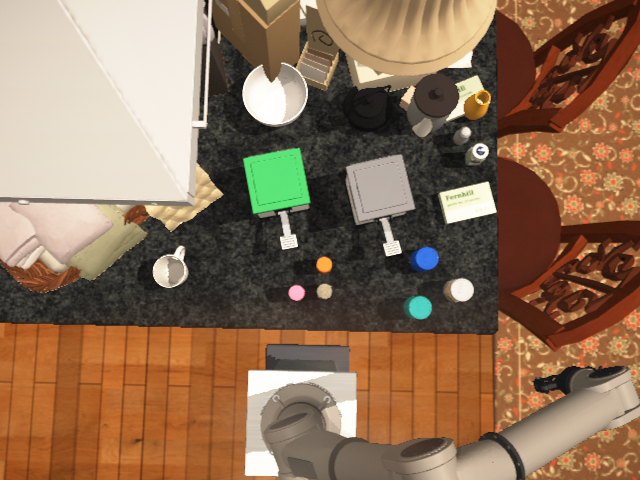

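View pics/side0.png

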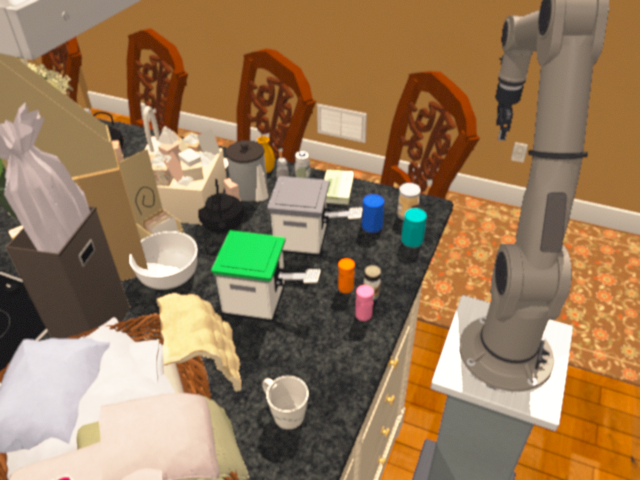

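The top view shows two candidate pads: one on the green-lidded caddy at (289,242) and one on the grey-lidded caddy at (392,248). The green lid is at (277,182), and its lever leads to the pad at (289,242), so that is the one I want. In the side view this pad is at (313,276). The spice jar is at (324,292), next to the orange and pink look-alikes, and the honey jar is at (460,290). I'll confirm with a crop and measure.

```bash
cat > h.py <<'E'
import numpy as np, cv2
def ray(c,uv):
    T=np.array(c["world_to_cam"]); d=np.array([(uv[0]-c["cx"])/c["fx"],(uv[1]-c["cy"])/c["fy"],1])
    return -T[:3,:3].T@T[:3,3], T[:3,:3].T@d
def plane(c,uv,z):
    o,d=ray(c,uv); return o+d*(z-o[2])/d[2]
def two(c1,p1,c2,p2):
    A=[];b=[]
    for c,p in((c1,p1),(c2,p2)):
        o,d=ray(c,p); d/=np.linalg.norm(d); P=np.eye(3)-np.outer(d,d); A.append(P); b.append(P@o)
    return np.linalg.lstsq(np.vstack(A),np.hstack(b),rcond=None)[0]
def blob(img,box,lo,hi):
    x0,y0,x1,y1=box; m=cv2.inRange(cv2.cvtColor(img[y0:y1,x0:x1],cv2.COLOR_RGB2HSV),lo,hi)
    n,l,s,c=cv2.connectedComponentsWithStats(m); k=1+np.argmax(s[1:,4])
    ct=max(cv2.findContours((l==k).astype('uint8'),0,2)[0],key=cv2.contourArea)
    r=cv2.minAreaRect(ct); return np.array(r[0])+[x0,y0],r,s[k],cv2.boxPoints(r)+[x0,y0]
E
python3 - <<'E'
from bench import robot
from h import *
t=robot.capture("top"); s=robot.capture("side")
g=blob(t["color"],(235,140,320,225),(50,80,60),(80,255,255))
print("lid",g[0],g[1]); L=plane(t,g[0],.18); print(L.round(3)); C=[plane(t,p,.18).round(3) for p in g[3]]; print(C)
print([np.linalg.norm(C[i]-C[i-1]).round(3) for i in range(4)])
p=blob(t["color"],(276,230,304,254),(0,0,170),(180,60,255)); print("pad",p[0],p[1],p[2]); 
P=plane(t,p[0],.123); print(P.round(3),np.linalg.norm((P-L)[:2]), [plane(t,q,.123).round(3).tolist() for q in p[3]])
q=blob(s["color"],(303,264,325,290),(0,0,170),(180,60,255)); print("side",q[0],q[1],two(t,p[0],s,q[0]).round(3))
for n,uv in dict(spice=(324,292),orange=(324,265),pink=(297,293),honey=(460,290),blue=(425,259),greypad=(392,248),mug=(171,270)).items(): print(n,plane(t,uv,.1).round(3))
a=cv2.resize(t["color"][130:320,230:490],(780,570),interpolation=2)
cv2.imwrite("pics/crop1.png",a[:,:,::-1])
E
```

```text
lid [276.16980743 179.90565109] ((41.16980743408203, 39.9056510925293), (58.358028411865234, 59.34090042114258), 79.3803482055664)
[0.683 0.081 0.18 ]
[array([0.745, 0.178, 0.18 ]), array([0.78 , 0.019, 0.18 ]), array([ 0.621, -0.015,  0.18 ]), array([0.587, 0.143, 0.18 ])]
[np.float64(0.162), np.float64(0.163), np.float64(0.163), np.float64(0.162)]
pad [287.90384579 238.5192318 ] ((11.90384578704834, 8.519231796264648), (18.631032943725586, 16.081523895263672), 78.69007110595703) [  4   0  18  20 250]
[0.528 0.048 0.123] 0.15820040986254508 [[0.549, 0.076, 0.123], [0.559, 0.032, 0.123], [0.507, 0.02, 0.123], [0.497, 0.064, 0.123]]
side [311.5 275.5] ((8.5, 11.5), (13.0, 17.0), 90.0) [0.524 0.046 0.121]
spice [ 0.382 -0.057  0.1  ]
orange [ 0.458 -0.055  0.1  ]
pink [0.377 0.019 0.1  ]
honey [ 0.396 -0.44   0.1  ]
blue [ 0.482 -0.341  0.1  ]
greypad [ 0.511 -0.247  0.1  ]
mug [0.433 0.376 0.1  ]
```

View pics/crop1.png

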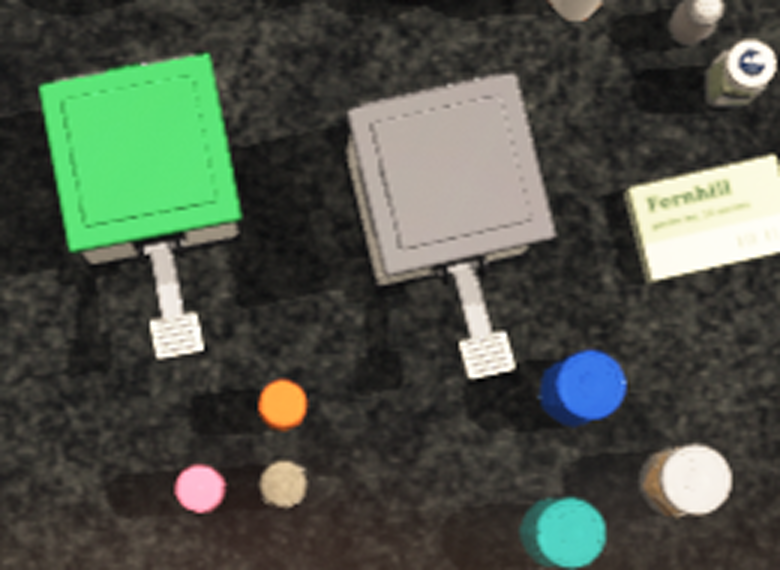

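The crop confirms the pad at (289,242) belongs to the green-lidded caddy. My colour mask took in some of the lever, so I used the pad's far edge plus 19 mm, which gives (0.520, 0.046, 0.123). The lid centre less 167 mm gives the same point. The caddy's yaw is about 12°, and the tool is already at 15.5°. I'll shut the fingers and swing over there, bowing outward.

```bash
python3 -m handwheel '[0,0.65,-0.52,-0.08,0,0,0, 0,0.65,-0.52,-0.08,0,0,0, 0,0.65,-0.52,-0.08,0,0,0, 0,0.65,-0.52,-0.08,0,0,0, 0,0.65,-0.52,-0.08,0,0,0]'
python3 -m handwheel '[0,0.65,-0.52,0,0,0,0, 0,0.65,-0.52,0,0,0,0, 0,0.65,-0.52,0,0,0,0, 0,0.65,-0.52,0,0,0,0, 0,0.65,-0.52,0,0,0,0]'
```

```text
clock: 0.62
position: [0.3027, -0.4805, 0.2513]
orientation: [[0.964, 0.267, -0.0], [0.267, -0.964, 0.0], [-0.0, -0.0, -1.0]]
wrist_force: [1.0, 0.7, -0.7]
opening: 0.296
grip_force: 0.0
clock: 1.03
position: [0.4245, -0.3117, 0.2514]
orientation: [[0.964, 0.267, 0.0], [0.267, -0.964, -0.0], [0.0, 0.0, -1.0]]
wrist_force: [1.0, -0.5, -0.2]
opening: 0.003
grip_force: 0.0
```

```bash
python3 -m handwheel '[0,0.375,-0.638,0,0,0,0, 0,0.375,-0.638,0,0,0,0, 0,0.375,-0.638,0,0,0,0, 0,0.375,-0.638,0,0,0,0, 0,0.375,-0.638,0,0,0,0]'
python3 -m handwheel '[0,0.375,-0.638,0,0,0,0, 0,0.375,-0.638,0,0,0,0, 0,0.375,-0.638,0,0,0,0, 0,0.375,-0.638,0,0,0,0, 0,0.375,-0.638,0,0,0,0]'
python3 -m handwheel '[0,0,0,0.1,0,0,0, 0,0,0,0.2,0,0,0, 0,0,0,0.3,0,0,0, 0,0,0,0.34,0,0,0, 0,0,0,0.34,0,0,0]'
python3 - <<'E'
from bench import robot
from h import *
c=robot.capture("wrist"); cv2.imwrite("pics/wr1.png",c["color"][:,:,::-1])
c=robot.capture("side"); cv2.imwrite("pics/sd1.png",cv2.resize(c["color"][180:340,180:400],None,fx=3,fy=3)[:,:,::-1])
E
```

```text
clock: 1.45
position: [0.4725, -0.1287, 0.2515]
orientation: [[0.962, 0.274, 0.001], [0.274, -0.962, 0.002], [0.001, -0.001, -1.0]]
wrist_force: [-0.3, 0.5, 0.8]
opening: 0.003
grip_force: 0.0
clock: 1.87
position: [0.5196, 0.0504, 0.2516]
orientation: [[0.962, 0.273, 0.001], [0.273, -0.962, 0.003], [0.002, -0.002, -1.0]]
wrist_force: [-0.9, 0.7, -0.1]
opening: -0.0
grip_force: 0.0
clock: 2.28
position: [0.5173, 0.0436, 0.1639]
orientation: [[0.964, 0.268, -0.005], [0.268, -0.964, -0.001], [-0.005, -0.001, -1.0]]
wrist_force: [-0.3, -0.5, -0.1]
opening: -0.004
grip_force: 0.0
```

View pics/wr1.png

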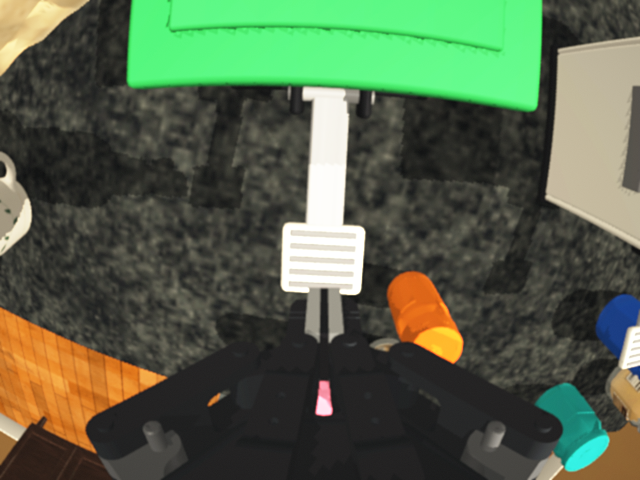

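View pics/sd1.png

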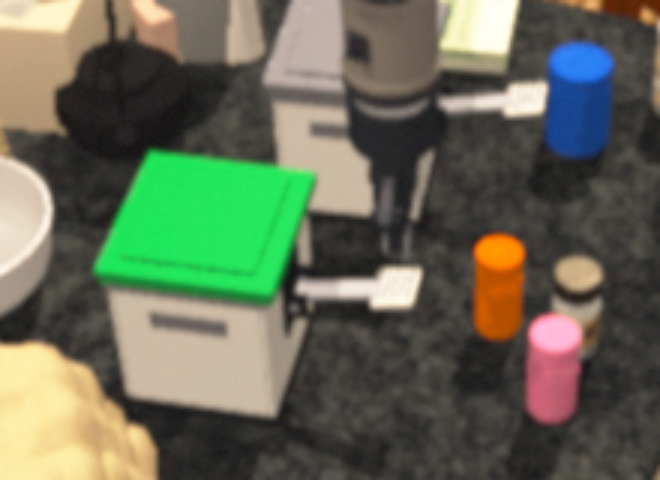

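In the wrist view the ribbed pad is at about (323,258), directly ahead of the shut fingertips, with the lever running to the green lid. In the side crop the fingertips hang over the pad. I'll measure the pad through the fisheye before pressing.

```bash
python3 - <<'E'
from bench import robot
from h import *
c=robot.capture("wrist"); T=np.array(c["world_to_cam"])
for uv in((323,258),(284,224),(364,228),(361,293),(282,290)):
    v=np.array([uv[0]-c["cx"],uv[1]-c["cy"]]); r=np.linalg.norm(v); a=r/c["fx"]
    d=T[:3,:3].T@np.r_[v/r*np.sin(a),np.cos(a)]; o=-T[:3,:3].T@T[:3,3]
    print((o+d*(.123-o[2])/d[2]).round(4))
s=robot.sense(); print(s["position"],s["wrist_force"])
E
```

```text
[0.5237 0.0451 0.123 ]
[0.5368 0.07   0.123 ]
[0.5459 0.0288 0.123 ]
[0.5086 0.0186 0.123 ]
[0.4985 0.0621 0.123 ]
[0.52000177 0.04411456 0.16749254] [-0.47507272  0.46295426  0.12813677]
```

The fisheye puts the pad at (0.522, 0.045) and measures it at 38 x 42 mm, as it should be. The TCP is within 3 mm of its centre, so I'm going down.

```bash
python3 -m handwheel '[0,0.01,0,0.05,0,0,0, 0,0.01,0,0.1,0,0,0, 0,0.01,0,0.14,0,0,0, 0,0.01,0,0.15,0,0,0, 0,0.01,0,0.15,0,0,0]'
python3 -m handwheel '[0,0,0,0.01,0,0,0, 0,0,0,0.02,0,0,0, 0,0,0,0.03,0,0,0, 0,0,0,0.04,0,0,0, 0,0,0,0.05,0,0,0]'
```

```text
clock: 2.85
position: [0.5211, 0.0446, 0.1281]
orientation: [[0.964, 0.267, -0.001], [0.267, -0.964, -0.0], [-0.001, -0.0, -1.0]]
wrist_force: [-0.5, 0.6, 1.0]
opening: 0.001
grip_force: 0.0
clock: 3.27
position: [0.5209, 0.0445, 0.1172]
orientation: [[0.964, 0.267, -0.001], [0.267, -0.964, -0.001], [-0.001, 0.001, -1.0]]
wrist_force: [-7.1, -1.7, 12.5]
opening: 0.002
grip_force: 5.9
```

```bash
python3 -m handwheel '[0,0,0,0.01,0,0,0, 0,0,0,0.02,0,0,0, 0,0,0,0.03,0,0,0, 0,0,0,0.04,0,0,0, 0,0,0,0.05,0,0,0]'
python3 -m handwheel '[0,0,0,0.008,0,0,0, 0,0,0,0.016,0,0,0, 0,0,0,0.024,0,0,0, 0,0,0,0.032,0,0,0, 0,0,0,0.04,0,0,0]'
```

```text
clock: 3.68
position: [0.5193, 0.0441, 0.1041]
orientation: [[0.964, 0.267, -0.004], [0.267, -0.964, -0.002], [-0.004, 0.001, -1.0]]
wrist_force: [-9.3, -1.3, 12.5]
opening: -0.0
grip_force: 6.5
clock: 4.1
position: [0.5195, 0.0441, 0.0941]
orientation: [[0.964, 0.267, -0.004], [0.267, -0.964, -0.002], [-0.004, 0.001, -1.0]]
wrist_force: [-8.6, -1.3, 10.4]
opening: -0.0
grip_force: 5.8
```

```bash
python3 -m handwheel '[0,0,0,0.004,0,0,0, 0,0,0,0.008,0,0,0, 0,0,0,0.012,0,0,0, 0,0,0,0.016,0,0,0, 0,0,0,0.016,0,0,0]'
python3 -m handwheel '[0,0,0,0.004,0,0,0, 0,0,0,0.008,0,0,0, 0,0,0,0.008,0,0,0]'
```

```text
clock: 4.52
position: [0.5199, 0.0443, 0.09]
orientation: [[0.964, 0.267, -0.003], [0.267, -0.964, -0.001], [-0.003, 0.001, -1.0]]
wrist_force: [-7.3, -1.0, 9.2]
opening: -0.001
grip_force: 5.2
clock: 4.77
position: [0.5201, 0.0443, 0.0883]
orientation: [[0.964, 0.267, -0.003], [0.267, -0.964, -0.001], [-0.003, 0.001, -1.0]]
wrist_force: [-7.6, 0.1, 11.4]
opening: 0.001
grip_force: 6.3
```

```bash
python3 -m handwheel '[0,0,0,0.004,0,0,0, 0,0,0,0.004,0,0,0]'
python3 -m handwheel '[0,0,0,0.004,0,0,0, 0,0,0,0.004,0,0,0]'
python3 - <<'E'
from bench import robot
from h import *
c=robot.capture("side"); cv2.imwrite("pics/sd2.png",cv2.resize(c["color"][150:340,180:400],None,fx=3,fy=3)[:,:,::-1])
E
```

```text
clock: 4.93
position: [0.5201, 0.0443, 0.088]
orientation: [[0.964, 0.267, -0.003], [0.267, -0.964, -0.002], [-0.003, 0.001, -1.0]]
wrist_force: [-10.2, -1.4, 18.3]
opening: 0.002
grip_force: 10.1
clock: 5.1
position: [0.5202, 0.0443, 0.0877]
orientation: [[0.964, 0.267, -0.002], [0.267, -0.964, -0.002], [-0.003, 0.001, -1.0]]
wrist_force: [-12.9, -1.6, 26.4]
opening: 0.004
grip_force: 13.8
```

View pics/sd2.png

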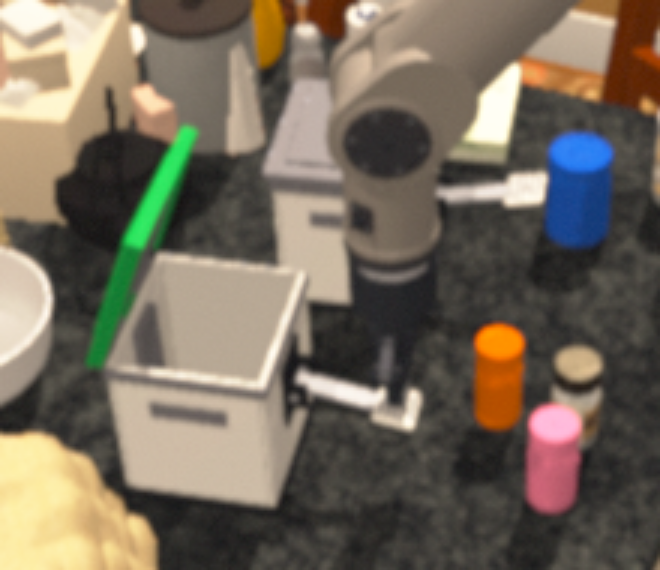

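The side crop shows the green lid wide open, with the lever at its stop and 26 N on the pad. I'll hold it there for over 3 s.

```bash
Z='[0,0,0,0,0,0,0, 0,0,0,0,0,0,0, 0,0,0,0,0,0,0, 0,0,0,0,0,0,0, 0,0,0,0,0,0,0]'
python3 -m handwheel '[0,0,0,0,0,0,0, 0,0,0,0,0,0,0, 0,0,0,0,0,0,0, 0,0,0,0,0,0,0, 0,0,0,0,0,0,0]'
python3 -m handwheel '[0,0,0,0,0,0,0, 0,0,0,0,0,0,0, 0,0,0,0,0,0,0, 0,0,0,0,0,0,0, 0,0,0,0,0,0,0]' | grep -E 'clock|pos|wrist'
python3 -m handwheel '[0,0,0,0,0,0,0, 0,0,0,0,0,0,0, 0,0,0,0,0,0,0, 0,0,0,0,0,0,0, 0,0,0,0,0,0,0]' | grep wrist
python3 -m handwheel '[0,0,0,0,0,0,0, 0,0,0,0,0,0,0, 0,0,0,0,0,0,0, 0,0,0,0,0,0,0, 0,0,0,0,0,0,0]' | grep wrist
python3 -m handwheel '[0,0,0,0,0,0,0, 0,0,0,0,0,0,0, 0,0,0,0,0,0,0, 0,0,0,0,0,0,0, 0,0,0,0,0,0,0]' | grep wrist
python3 -m handwheel '[0,0,0,0,0,0,0, 0,0,0,0,0,0,0, 0,0,0,0,0,0,0, 0,0,0,0,0,0,0, 0,0,0,0,0,0,0]' | grep wrist
python3 -m handwheel '[0,0,0,0,0,0,0, 0,0,0,0,0,0,0, 0,0,0,0,0,0,0, 0,0,0,0,0,0,0, 0,0,0,0,0,0,0]' | grep wrist
python3 -m handwheel '[0,0,0,0,0,0,0, 0,0,0,0,0,0,0, 0,0,0,0,0,0,0, 0,0,0,0,0,0,0, 0,0,0,0,0,0,0]'
```

```text
clock: 5.57
position: [0.5202, 0.0443, 0.0877]
orientation: [[0.964, 0.267, -0.002], [0.267, -0.964, -0.002], [-0.003, 0.001, -1.0]]
wrist_force: [-11.4, -2.4, 25.0]
opening: 0.003
grip_force: 13.5
clock: 5.98
position: [0.5202, 0.0443, 0.0877]
wrist_force: [-11.9, -2.6, 25.7]
wrist_force: [-11.7, -2.0, 25.1]
wrist_force: [-12.7, -1.2, 25.0]
wrist_force: [-11.8, -1.5, 25.6]
wrist_force: [-12.3, -1.9, 24.4]
wrist_force: [-12.0, -2.4, 24.7]
clock: 8.48
position: [0.5202, 0.0443, 0.0877]
orientation: [[0.964, 0.267, -0.002], [0.267, -0.964, -0.002], [-0.003, 0.001, -1.0]]
wrist_force: [-11.9, -1.6, 25.2]
opening: 0.002
grip_force: 13.5
```

Held for over 3 s with the force steady. Now I'll let it rise at 1 mm per row, about 12 mm/s, or roughly 0.4 rad/s at the lid.

```bash
python3 -m handwheel '[0,0,0,-0.004,0,0,0, 0,0,0,-0.008,0,0,0, 0,0,0,-0.012,0,0,0, 0,0,0,-0.016,0,0,0, 0,0,0,-0.02,0,0,0]' | grep -E 'pos|wrist'
python3 -m handwheel '[0,0,0,-0.004,0,0,0, 0,0,0,-0.008,0,0,0, 0,0,0,-0.012,0,0,0, 0,0,0,-0.016,0,0,0, 0,0,0,-0.02,0,0,0]' | grep -E 'pos|wrist'
python3 -m handwheel '[0,0,0,-0.004,0,0,0, 0,0,0,-0.008,0,0,0, 0,0,0,-0.012,0,0,0, 0,0,0,-0.016,0,0,0, 0,0,0,-0.02,0,0,0]' | grep -E 'pos|wrist'
```

```text
position: [0.5198, 0.0442, 0.0912]
wrist_force: [-6.6, -1.3, 8.7]
position: [0.5194, 0.0441, 0.0961]
wrist_force: [-8.0, -0.4, 10.5]
position: [0.5193, 0.0441, 0.1012]
wrist_force: [-9.8, -2.2, 11.4]
```

```bash
python3 -m handwheel '[0,0,0,-0.004,0,0,0, 0,0,0,-0.008,0,0,0, 0,0,0,-0.012,0,0,0, 0,0,0,-0.016,0,0,0, 0,0,0,-0.02,0,0,0]' | grep -E 'pos|wrist'
python3 -m handwheel '[0,0,0,-0.004,0,0,0, 0,0,0,-0.008,0,0,0, 0,0,0,-0.012,0,0,0, 0,0,0,-0.016,0,0,0, 0,0,0,-0.02,0,0,0]' | grep -E 'pos|wrist'
python3 -m handwheel '[0,0,0,-0.004,0,0,0, 0,0,0,-0.008,0,0,0, 0,0,0,-0.012,0,0,0, 0,0,0,-0.016,0,0,0, 0,0,0,-0.02,0,0,0]' | grep -E 'clock|pos|wrist'
```

```text
position: [0.5194, 0.0441, 0.1063]
wrist_force: [-8.1, -1.2, 11.0]
position: [0.52, 0.0443, 0.1115]
wrist_force: [-6.7, -1.5, 10.8]
clock: 10.98
position: [0.5208, 0.0445, 0.1168]
wrist_force: [-5.1, -0.5, 11.4]
```

```bash
python3 -m handwheel '[0,0,0,-0.004,0,0,0, 0,0,0,-0.008,0,0,0, 0,0,0,-0.012,0,0,0, 0,0,0,-0.016,0,0,0, 0,0,0,-0.02,0,0,0]' | grep -E 'pos|wrist'
python3 -m handwheel '[0,0,0,-0.004,0,0,0, 0,0,0,-0.008,0,0,0, 0,0,0,-0.012,0,0,0, 0,0,0,-0.016,0,0,0, 0,0,0,-0.02,0,0,0]' | grep -E 'pos|wrist'
python3 -m handwheel '[0,0,0,-0.04,0,0,0, 0,0,0,-0.1,0,0,0, 0,0,0,-0.2,0,0,0, 0,0,0,-0.3,0,0,0, 0,0,0,-0.4,0,0,0]' | grep -E 'pos|wrist'
python3 -m handwheel '[0,-0.05,0.1,-0.1,0,0,0, 0,-0.05,0.1,-0.1,0,0,0, 0,-0.05,0.1,-0.1,0,0,0, 0,-0.05,0.1,-0.1,0,0,0, 0,-0.05,0.1,-0.1,0,0,0]' | grep -E 'clock|pos|wrist'
python3 - <<'E'
from bench import robot
from h import *
c=robot.capture("side"); cv2.imwrite("pics/sd3.png",c["color"][:,:,::-1])
E
```

```text
position: [0.5218, 0.0447, 0.1222]
wrist_force: [-3.3, -1.4, 10.5]
position: [0.5216, 0.0446, 0.1258]
wrist_force: [-0.3, -0.4, 0.0]
position: [0.5212, 0.0447, 0.2273]
wrist_force: [1.0, 0.7, -0.6]
clock: 12.65
position: [0.5155, 0.0179, 0.2499]
wrist_force: [-1.0, -0.2, 0.2]
```

View pics/sd3.png

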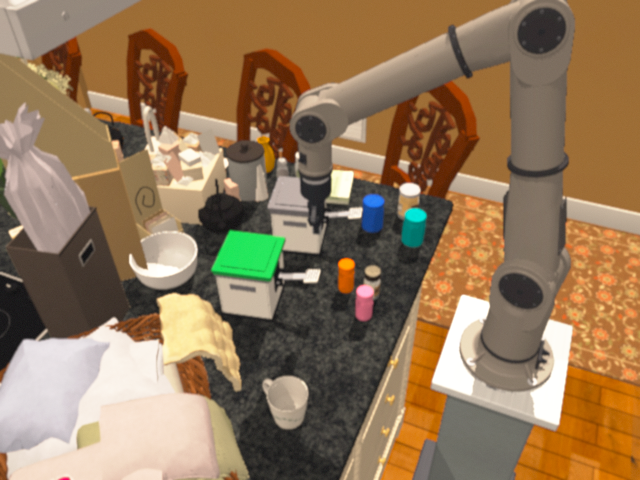

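The side view shows the green lid shut at (250,255) and its lever up at (313,276). The grey lid is shut, the jars and mug are in place, and the gripper is clear of everything. I'm handing the job in.

```bash
python3 -c "
from bench import robot
print(robot.close_job())"
```

```text
the job is handed in; nothing more can be done
None
```

I pressed the green caddy's lever down to its stop at about 26 N, held the lid wide open for over three seconds, let it down over about three seconds, moved clear and handed the job in; the last picture shows both lids shut and the jars and mug in place, but no verdict was returned.

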